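Clamp screw down, then a quarter turn back, on a jeweller's polishing pan

TASK

Slide the lidded steel pan with the wooden handle, without lifting or tipping it, onto the yellow ring under the clamp's screw. Then turn the brass thumbscrew clockwise until it seats, back it off a quarter turn so that the lid has a little play, and finish still gripping the thumbscrew, holding it there. Leave the red tin, the wooden ring cone and the blue dish where they are.

Things in the scene. Friction and masses are not known exactly. Their poses are not given: they have to be found in the camera images.
- clamp_base: Fixed green base plate of the clamp, 200 x 420 x 12 mm, flat on the bench, turned up to 0.25 rad. Origin on the bench below the screw's axis, z up; the plate spans x -70 to 130, y -210 to 210 mm. Painted rings 98 mm across lie along y: yellow at y = 0, white at y = +140 and -140 mm.
- bridge (a point): Middle of the top of the dark steel bridge that carries the screw, 107 mm above the bench. In the plate's frame the bridge spans x -20 to 118 mm, is 30 mm wide and 20 mm high (underside 87 mm above the bench), on a post 30 x 50 mm at x = 105 mm. The screw's rubber foot hangs down to 65 mm above the bench.
- work_mark (a point): Centre of the yellow ring, on top of the base plate (12 mm above the bench), directly under the screw's axis.
- pan: Loose lidded round steel pan, 88 mm across, 48 mm high, 0.4 to 0.75 kg. Origin at the centre of its underside, z up. Starts on one of the white rings (left or right), the red tin on the other. On the plate its lid is 60 mm above the bench: it passes under the bridge and foot. Its straight level handle points along the pan's -x, roughly to the robot.
- pan_handle (a point): Point on the middle line of the pan's wooden handle, 120 mm along the pan's -x from its centre, 33 mm above its underside (45 mm above the bench). The handle is 14 mm wide and 14 mm high, free from 51 to 155 mm from the pan's centre; past the plate's front edge it hangs over the bench.
- thumbscrew_grip (a point): Point on the screw's vertical axis, in its upright brass wing, 138 mm above the bench. The wing is 44 mm long, 12 mm thick, from 116 to 150 mm above the bench, on a brass disc 44 mm across. This frame turns with the screw: x along the wing's length, y across its thickness, z up. A red stripe marks the +x end.
- thumbscrew (a joint): Angle of the thumbscrew, rad; grows as it turns clockwise seen from above. At 0 the wing lies along the plate's x axis (stripe to +x). Starts between 0.5 and 1.9; seats against a hard stop at 3.2. A quarter turn is 1.57. The thread is so fine that the height does not change; light steady friction (0.08 N m), stays where left.
- tin: Bystander: closed red tin with a pale metal lid, 60 mm across and 45 mm high, standing on the other white ring. Origin at the centre of its underside.
- ring_cone: Bystander: pale wooden ring-holder cone, foot 64 mm across, 100 mm high, to the left of the clamp. Origin at the centre of its underside.
- dish: Bystander: small blue ceramic dish, 90 mm across and 28 mm high, to the right of the clamp. Origin at the centre of its underside.
Mind the look-alikes: they are no part of the job. Of the things that look like the pan, the larger one is meant.

How it is judged:
By the outcome, as a careful person would: the job done as asked, in the order asked, and still so for the second after the job is handed in, while the arm keeps its last pose, push and grip.
It also fails if it takes over 72 s, if anything falls off the work surface, if the arm or the gripper's body presses on something with over 40 N, if the wrist force passes 120 N, or if a joint passes its speed limit or range.

ROBOT

A 6-joint arm with a two-finger parallel gripper is mounted at the origin on the work surface. World frame = base frame: x ahead of the robot, y to its left, z up, the work surface at z = 0. Lengths are in m, angles in rad, forces in N, time in s.
With the tool pointing down it reaches from about 0.375 to 0.9 m from the base axis. Payload 3.1 kg.
Tool frame: the origin (TCP) lies at the very end of the fingers, on their centre line; the grasp point (between the pads) lies 19 mm behind it (manip.pinch_z is the distance from the TCP to the grasp point, in m); z points along the fingers, y is the direction in which the jaws open and shut (so a half turn about z gives the same grasp; the last joint's range is limited). The gripper opens to 85 mm and grips with 20 to 120 N. Pads are 22 mm wide; open, the fingers measure 114 mm over their backs; the gripper's body (76 mm by 85 mm) begins 54 mm behind the grasp point. The pads swing forward as they close: fully open they stand 13 mm farther back than shut.
Start: joints at [1.113, 0.527, 1.433, -0, 1.181, -0.178], TCP at [0.172, 0.601, 0.231] pointing down, gripper open.
Joint ranges: [-3.08, 3.08], [-0.75, 2.2], [0.22, 2.44], [-1.43, 4.57], [0, 2.65], [-2.85, 2.85]. Speed limits (rad/s): [2.79, 2.79, 3.14, 3.14, 3.14, 3.14].

INTERFACE

Orientations are given as a unit quaternion [x, y, z, w].
In Python, from station import manip gives the robot as it stands.
- The arm moves only by the tool drive_tool, never from a script. Its argument "increments" is a list of rows, each a list of 7 numbers: the closure in counts, from 0 (fully open) to 255 (shut), then the shift along the tool's x, y, z in cm, then the turn, a rotation vector about the tool's x, y, z in rad. A call has 1 to 20 rows; each row is the pose to reach, as a shift and turn from the pose commanded when the call began, along the tool's axes at that moment; what a row does not reach only later rows make up. A row lasts 1/10 s, in which the tool goes at most 50 mm and 8.59 degrees, less where a joint would pass 70% of its speed; a pose out of reach is approached as far as the arm can. A call with a gripper value outside its range is refused whole. The fingers move at their own pace and stop on an object; "force" is the grip in N (left out, the last holds). Time passes only in rows, so rows that repeat a pose let the fingers close. It gives the time, the measured TCP pose, the force and the opening at its end, in the units of the state.
- manip.sense(): the state, without advancing time (a new reading comes with each control period).
- manip.snapshot(name): name is "scene" or "side" or "wrist"; returns the picture (420x560x3 uint8, red, green, blue); there is no depth.
- manip.camera_model(name): a dict with "mtx" (3x3 intrinsics, pixels), "k1" (the pictures are not rectified: a ray, as slopes to the right and down, at radius r is drawn at 1 + k1 r^2 times it, then the intrinsics apply), "cam_to_world" (4x4, takes a point from camera to world coordinates). Camera axes: x right, y down, z forward; pixel columns grow to the right and rows downward; lengths in m; the calibration is good to about 2 mm. A picture is of the moment at which its call begins: read the wrist's pose just before it. camera_model takes no time and is no camera call; for the wrist camera it gives the pose at the moment of the call.
- manip.sign_off(): hands the job in, once; it reports no verdict.
The state is a dict: "t": time; "q": joint angles; "qd": joint speeds; "tau": joint torques, N m; "tcp_pos": TCP position; "tool_rot": TCP orientation; "force": force on the tool from outside, world axes, zero at the start; "ft_torque": the same for the moment, N m; "finger_gap": opening from 0.0 (shut) to 1.0 (fully open).
Only numpy, scipy, OpenCV 4.12 (cv2) and the standard library are available. Lean on these libraries where they do the work, as an engineer would, in place of code of your own. Each camera call takes 0.05 s, during which the arm holds its last target. There are 200 camera calls.

## Working session

There is one attempt and no reset: what is moved stays moved. The work goes in short steps, Python scripts to look and compute and a tool call to move; the robot and the scene stay as the last step left them, time stands still between calls to the robot, and variables do not carry over. Pictures are saved under pics/ and viewed, about 8 in all and at most 12, crops included, and the job is handed in when it is done.

Besides the shell and the picture viewer there is one more tool, called after "Request:" by a JSON object that holds its "fn" and its "kwargs", one argument or row to a line. drive_tool: Moves the arm, as the interface text tells. Its arguments: {"type":"object","properties":{"increments":{"type":"array","items":{"type":"array","items":{"type":"number"}}},"force":{"type":"number"}},"required":["increments"]}

```bash
mkdir -p pics
python3 - <<'E'
from station import manip
import cv2,numpy as np
s=manip.sense();print(s['t'],s['tcp_pos'],s['tool_rot'],s['finger_gap'],manip.pinch_z)
for n in("scene","side"):
    im=manip.snapshot(n);cv2.imwrite(f"pics/{n}0.png",im[:,:,::-1])
    c=manip.camera_model(n);print(n,c)
E
```

```text
0.0 [0.17165136 0.60022264 0.23029647] [ 1.38951288e-01  9.90298596e-01 -1.05230452e-03 -3.49873309e-04] 0.9962058347347476 0.0187
scene {'mtx': array([[462.98671554,   0.        , 276.11699339],
       [  0.        , 462.98671554, 203.28557575],
       [  0.        ,   0.        ,   1.        ]]), 'k1': 0.009476816108127738, 'cam_to_world': array([[ 0.69099158,  0.46745641, -0.55137568,  1.25863092],
       [ 0.72274229, -0.46069955,  0.5151694 , -0.6992259 ],
       [-0.01319929, -0.75448024, -0.65619003,  0.9625368 ],
       [ 0.        ,  0.        ,  0.        ,  1.        ]])}
side {'mtx': array([[499.55673423,   0.        , 282.21654832],
       [  0.        , 499.55673423, 215.51185091],
       [  0.        ,   0.        ,   1.        ]]), 'k1': -0.1316439427628, 'cam_to_world': array([[ 0.89879301, -0.25298149,  0.35801047,  0.00875369],
       [-0.43787714, -0.47925517,  0.76064321, -1.15795149],
       [-0.02085028, -0.8404254 , -0.541526  ,  0.90608331],
       [ 0.        ,  0.        ,  0.        ,  1.        ]])}
```

View pics/scene0.png

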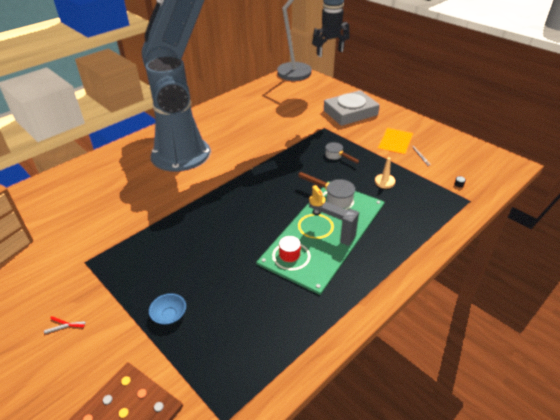

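View pics/side0.png

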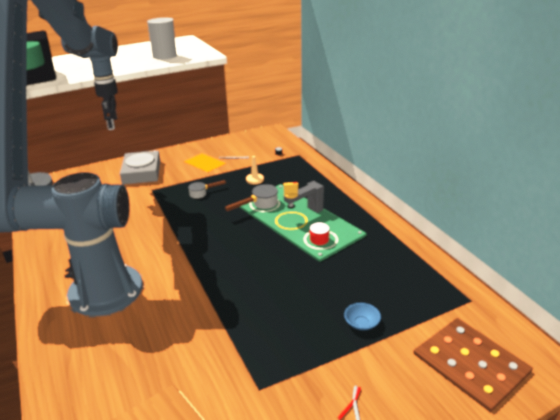

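The scene shows the pan on the +y (left) ring at about (341,190), with its handle to (302,175). The yellow ring is at (316,226), the tin at (290,250) and the wing at (318,195). In the side view the pan is at (265,196), the yellow ring at (292,221) and the tin at (319,235). A smaller look-alike pan stands off the plate.

```bash
cat > h.py <<'E'
import numpy as np,cv2
from station import manip
def ray(c,p):
    K=c['mtx'];d=np.array([(p[0]-K[0,2])/K[0,0],(p[1]-K[1,2])/K[1,1]]);u=d.copy()
    for _ in range(20):u=d/(1+c['k1']*(u@u))
    T=c['cam_to_world'];return T[:3,3],T[:3,:3]@np.array([u[0],u[1],1.])
def onz(c,p,z):
    o,d=ray(c,p);return o+d*(z-o[2])/d[2]
def tri(cps):
    A=np.zeros((3,3));b=np.zeros(3);R=[]
    for c,p in cps:
        o,d=ray(c,p);d=d/np.linalg.norm(d);P=np.eye(3)-np.outer(d,d);A+=P;b+=P@o;R.append((P,o))
    X=np.linalg.solve(A,b);return X,[1e3*np.linalg.norm(P@(X-o)) for P,o in R]
def proj(c,X):
    T=c['cam_to_world'];x=T[:3,:3].T@(np.atleast_2d(X)-T[:3,3]).T;u=x[:2]/x[2]
    u=u*(1+c['k1']*(u**2).sum(0));K=c['mtx'];return (u.T*[K[0,0],K[1,1]]+[K[0,2],K[1,2]])
def clamp_to_world(o,th,P):
    c,s=np.cos(th),np.sin(th);P=np.atleast_2d(P)
    return P@np.array([[c,s,0],[-s,c,0],[0,0,1]])+np.array([o[0],o[1],0])
E
python3 - <<'E'
from h import *
a=manip.camera_model('scene');b=manip.camera_model('side');w=manip.camera_model('wrist')
for n,p,q in [('ring',(316,226),(292,221)),('tin top',(290,243),(319,229)),('handle tip',(301,175),(228,207)),('cone foot',(385,182),(255,180)),('dish',(168,308),(363,316)),('wing',(317,193),(290,188)),('lid',(341,187),(265,190))]:
    print(n,*tri([(a,p),(b,q)]))
for p in [(379,192),(320,289),(258,264)]: print(onz(a,p,.012))
from scipy.spatial.transform import Rotation as R
s=manip.sense();Rt=R.from_quat(s['tool_rot']).as_matrix();print(Rt.round(3));T=w['cam_to_world'];print(Rt.T@(T[:3,3]-s['tcp_pos']),(Rt.T@T[:3,:3]).round(3),w['mtx'],w['k1'])
E
```

```text
ring [0.61598449 0.06052768 0.0089614 ] [np.float64(1.8177840351870849), np.float64(1.8177840351871923)]
tin top [ 0.64018311 -0.07314235  0.05084462] [np.float64(2.1854480092072675), np.float64(2.1854480092072928)]
handle tip [0.44222356 0.17693784 0.04574534] [np.float64(1.8049591950994661), np.float64(1.8049591950994093)]
cone foot [ 0.62619104  0.38884188 -0.00097181] [np.float64(0.8929082843743017), np.float64(0.8929082843742722)]
dish [ 0.56799157 -0.42490413  0.02333233] [np.float64(2.2795763972135856), np.float64(2.279576397213707)]
wing [0.61139006 0.06192041 0.13296187] [np.float64(1.4587439555275752), np.float64(1.458743955527642)]
lid [0.58652872 0.20328029 0.06030679] [np.float64(0.9857140136285104), np.float64(0.9857140136287614)]
[0.65145217 0.31982374 0.012     ]
[ 0.78232427 -0.10487311  0.012     ]
[ 0.6072336  -0.16199306  0.012     ]
[[-0.961  0.275 -0.001]
 [ 0.275  0.961 -0.002]
 [ 0.    -0.002 -1.   ]]
[ 0.07226009 -0.00015481 -0.14152211] [[-0.001 -0.958 -0.286]
 [ 1.    -0.001 -0.001]
 [ 0.    -0.286  0.958]] [[375.84441624   0.         286.95709149]
 [  0.         375.84441624 208.80503502]
 [  0.           0.           1.        ]] -0.06489079786414277
```

Request:
{"fn": "drive_tool", "kwargs": {
  "increments": [
    [0,-44.6,-36,-10,0,0,-0.47],
    [0,-44.6,-36,-10,0,0,-0.47],
    [0,-44.6,-36,-10,0,0,-0.47],
    [0,-44.6,-36,-10,0,0,-0.47],
    [0,-44.6,-36,-10,0,0,-0.47],
    [0,-44.6,-36,-10,0,0,-0.47],
    [0,-44.6,-36,-10,0,0,-0.47],
    [0,-44.6,-36,-10,0,0,-0.47],
    [0,-44.6,-36,-10,0,0,-0.47],
    [0,-44.6,-36,-10,0,0,-0.47],
    [0,-44.6,-36,-10,0,0,-0.47],
    [0,-44.6,-36,-10,0,0,-0.47],
    [0,-44.6,-36,-10,0,0,-0.47],
    [0,-44.6,-36,-10,0,0,-0.47],
    [0,-44.6,-36,-10,0,0,-0.47]
  ]
}}

```text
t: 1.6
tcp_pos: [0.5004, 0.1328, 0.3307]
tool_rot: [-0.096, 0.995, 0.0, -0.001]
force: [0.7, -0.4, 0.2]
finger_gap: 1.002
```

```bash
cat > shot.py <<'E'
import sys,pickle
from h import *
n=sys.argv[1];cam=manip.camera_model('wrist');s=manip.sense();im=manip.snapshot('wrist')
pickle.dump((cam,s,im),open(f'pics/{n}.pkl','wb'));cv2.imwrite(f'pics/{n}.png',cv2.resize(im[:,:,::-1],(800,600)))
print(s['t'],s['tcp_pos'],s['finger_gap'])
E
python3 shot.py w1
```

```text
1.6 [0.50044973 0.1327789  0.33068096] 1.001647397907922
```

View pics/w1.png

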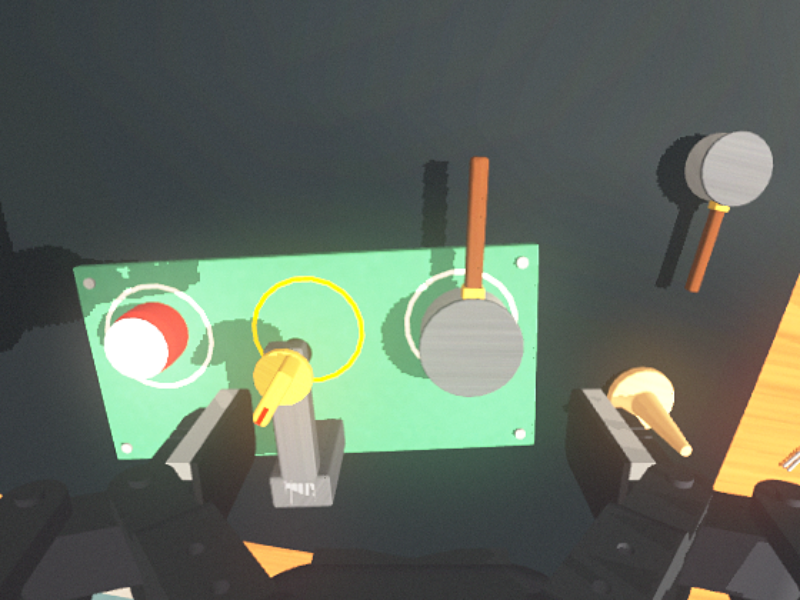

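Request:
{"fn": "drive_tool", "kwargs": {
  "increments": [
    [0,0,-12,0,0,0,0],
    [0,0,-12,0,0,0,0],
    [0,0,-12,0,0,0,0],
    [0,0,-12,0,0,0,0],
    [0,0,-12,0,0,0,0]
  ]
}}

```text
t: 2.15
tcp_pos: [0.5238, 0.0154, 0.331]
tool_rot: [-0.096, 0.995, 0.001, -0.001]
force: [0.8, -0.6, 0.7]
finger_gap: 0.997
```

```bash
python3 shot.py w2
```

```text
2.15 [0.52376654 0.01539595 0.33101927] 0.9973348927872098
```

View pics/w2.png

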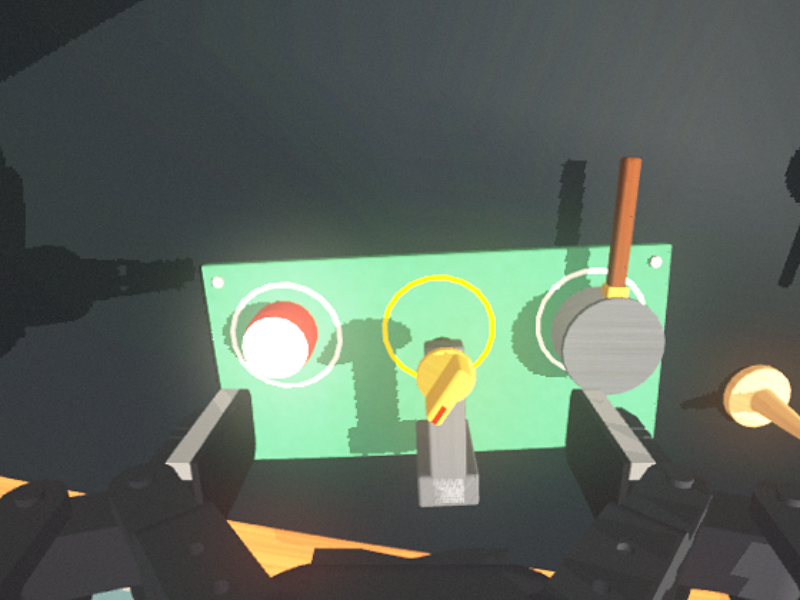

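The wrist view w1 (800 px scale) shows the pan lid at (472,344), the handle from tip (480,158) to root (474,290), the yellow ring at (308,329), and the wing with its stripe at (263,418). The w2 view shows the lid at (613,345), handle (630,157) to (617,288), ring (439,328) and stripe end (437,416).

Run:
```python
from h import *
import pickle
D=[pickle.load(open(f'pics/w{i}.pkl','rb')) for i in(1,2)];k=.7
def T(p,q):return tri([(D[0][0],np.array(p)*k),(D[1][0],np.array(q)*k)])
for n,p,q in [('ring',(308,329),(439,328)),('tip',(480,160),(630,160)),('root',(474,288),(617,286)),('lid',(472,344),(613,345)),
 ('FL',(76,267),(203,265)),('FR',(538,244),(671,244)),('stripe',(262,418),(437,415)),('tin',(136,348),(275,348))]:
    X,r=T(p,q);print(n,X.round(4),np.round(r,1))
for i,(c,s,im) in enumerate(D):
    h=cv2.cvtColor(im,cv2.COLOR_RGB2HSV)
    m=cv2.inRange(h,(25,150,120),(34,255,255))
    ys,xs=np.nonzero(m);P=np.array([onz(c,(x,y),.012)[:2] for x,y in zip(xs,ys)])
    A=np.c_[2*P,np.ones(len(P))]
    for _ in range(6):
        w=np.linalg.lstsq(A,(P**2).sum(1),rcond=None)[0];r=np.sqrt(w[2]+w[:2]@w[:2]);e=abs(np.linalg.norm(P-w[:2],axis=1)-r)
        g=e<max(.004,np.median(e)*2);P=P[g];A=A[g]
    print('yellow',w[:2],r,len(P))
    # lid: grey in z=.06 plane
    for n,pts in [('w1',[(76,267),(538,244),(534,443),(118,458)]),('w2',[(203,265),(671,244),(256,460)])][i:i+1]:
        for p in pts: print('corner',onz(c,np.array(p)*k,.012).round(4))
    for p in [[(265,425),(300,352)],[(437,420),(458,358)]][i]: print('wing top',onz(c,np.array(p)*k,.15).round(4))
    for p in [[(480,160),(474,288)],[(630,160),(617,286)]][i]: print('handle top',onz(c,np.array(p)*k,.052).round(4))
    print('lid',onz(c,np.array([(472,344),(613,345)][i])*k,.06).round(4))
# zoom of wings
t=[cv2.resize(D[0][2][230:310,160:240],(400,400),interpolation=2),cv2.resize(D[1][2][230:310,280:360],(400,400),interpolation=2)]
cv2.imwrite('pics/wing.png',np.hstack(t)[:,:,::-1])
```

```text
ring [0.6102 0.0588 0.0116] [0.1 0.1]
tip [0.4339 0.1755 0.0397] [0.1 0.1]
root [0.5347 0.1928 0.0457] [0.3 0.3]
lid [0.5821 0.201  0.0534] [1.1 1.1]
FL [ 0.5943 -0.1611  0.005 ] [0.1 0.1]
FR [0.4945 0.2455 0.0096] [0.2 0.2]
stripe [0.6269 0.0538 0.1462] [0.7 0.7]
tin [ 0.6388 -0.0778  0.0551] [0.2 0.2]
yellow [0.61084039 0.0583651 ] 0.04888321257403451 396
corner [ 0.592  -0.1569  0.012 ]
corner [0.4939 0.2448 0.012 ]
corner [0.6858 0.2922 0.012 ]
corner [ 0.7847 -0.1128  0.012 ]
wing top [0.6303 0.0572 0.15  ]
wing top [0.5726 0.0738 0.15  ]
handle top [0.4339 0.1739 0.052 ]
handle top [0.5335 0.1918 0.052 ]
lid [0.5785 0.1995 0.06  ]
yellow [0.61154704 0.05837122] 0.04929332120264421 487
corner [ 0.5921 -0.1587  0.012 ]
corner [0.4945 0.2444 0.012 ]
corner [ 0.7814 -0.0911  0.012 ]
wing top [0.6278 0.0538 0.15  ]
wing top [0.5809 0.0579 0.15  ]
handle top [0.4344 0.1705 0.052 ]
handle top [0.5332 0.1899 0.052 ]
lid [0.5811 0.1982 0.06  ]
```

View pics/wing.png

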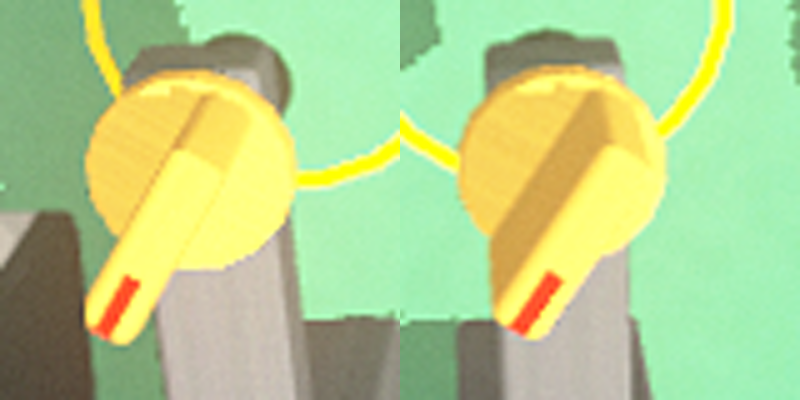

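The zoom shows the wing's top running from the stripe end at crop (106,335)/(517,328) to the other end at (198,155)/(625,152), so the wing axis is clear.

Run:
```python
from h import *
import pickle
from scipy.spatial.transform import Rotation as R
D=[pickle.load(open(f'pics/w{i}.pkl','rb')) for i in(1,2)]
th=.239;O=np.array([.6112,.0584])
E1=tri([(D[0][0],(181.2,297)),(D[1][0],(303.4,295.6))]);E2=tri([(D[0][0],(199.6,261)),(D[1][0],(325,260.4))])
print(E1,E2,(E1[0]+E2[0])/2);d=E1[0]-E2[0];d2=[onz(D[i][0],p,.15)-onz(D[i][0],q,.15) for i,(p,q) in enumerate([((181.2,297),(199.6,261)),((303.4,295.6),(325,260.4))])]
for v in [d]+d2: print('wing ang',np.arctan2(v[1],v[0]),np.linalg.norm(v[:2]),'q',th-np.arctan2(v[1],v[0]))
# lid circle by grey mask in z=.06
for c,s,im in D:
    h=cv2.cvtColor(im,cv2.COLOR_RGB2HSV);g=cv2.Canny(im,60,150);ys,xs=np.nonzero(g)
    P=np.array([onz(c,(x,y),.06)[:2] for x,y in zip(xs,ys)]);w=np.array([.580,.199]);r=.044
    for tol in(.006,.004,.003,.002,.002):
        Q=P[abs(np.linalg.norm(P-w,axis=1)-r)<tol];A=np.c_[2*Q,np.ones(len(Q))];x=np.linalg.lstsq(A,(Q**2).sum(1),rcond=None)[0];w=x[:2];r=np.sqrt(x[2]+w@w)
    print('lid',w,r,len(Q))
s=manip.sense();Rt=R.from_quat(s['tool_rot']).as_matrix();print(Rt.round(4),s['tcp_pos'],s['q'])
pan=w
u=np.array([np.cos(.189),np.sin(.189)])
G=np.r_[pan-.122*u,.027]
print('G',G,'shift tool cm',Rt.T@(G-s['tcp_pos'])*100,'handle ang .189, tool x ang',np.arctan2(-Rt[1,0],-Rt[0,0]))
```

```text
(array([0.63208172, 0.0523491 , 0.14693425]), [np.float64(0.39595247374396686), np.float64(0.3959524737440509)]) (array([0.59213351, 0.06517214, 0.1442555 ]), [np.float64(0.124991122419017), np.float64(0.12499112241905408)]) [0.61210762 0.05876062 0.14559488]
wing ang -0.31060206824630054 0.041955805711636734 q 0.5496020682463005
wing ang -0.30574380818655433 0.04349181142897425 q 0.5447438081865543
wing ang -0.2977996364460719 0.04197294233058304 q 0.5367996364460719
lid [0.58227464 0.19944706] 0.04353573267920303 252
lid [0.5827747  0.19878282] 0.04357382456412409 274
[[-9.815e-01 -1.917e-01 -1.000e-03]
 [-1.917e-01  9.815e-01  9.000e-04]
 [ 8.000e-04  1.100e-03 -1.000e+00]] [0.52373024 0.01579969 0.3310903 ] [-1.83708649e-01  2.81497987e-01  1.55016613e+00  7.23045461e-04
  1.31104469e+00 -1.94754044e+00]
G [0.4629472  0.17586185 0.027     ] shift tool cm [ 2.87417892 16.84218815 30.4291576 ] handle ang .189, tool x ang 0.19284978026501617
```

Request:
{"fn": "drive_tool", "kwargs": {
  "increments": [
    [0,2.9,16.8,12,0,0,0],
    [0,2.9,16.8,12,0,0,0],
    [0,2.9,16.8,12,0,0,0],
    [0,2.9,16.8,12,0,0,0],
    [0,2.9,16.8,12,0,0,0],
    [0,2.9,16.8,20,0,0,0],
    [0,2.9,16.8,25,0,0,0],
    [0,2.9,16.8,28,0,0,0],
    [0,2.9,16.8,30.4,0,0,0],
    [0,2.9,16.8,30.4,0,0,0],
    [0,2.9,16.8,30.4,0,0,0]
  ]
}}

```text
t: 3.3
tcp_pos: [0.4642, 0.1742, 0.0276]
tool_rot: [-0.096, 0.995, -0.0, -0.0]
force: [-0.2, -0.3, -0.3]
finger_gap: 1.001
```

Request:
{"fn": "drive_tool", "kwargs": {
  "increments": [
    [255,0,0,0,0,0,0],
    [255,0,0,0,0,0,0],
    [255,0,0,0,0,0,0],
    [255,0,0,0,0,0,0],
    [255,0,0,0,0,0,0],
    [255,0,0,0,0,0,0],
    [255,0,0,0,0,0,0],
    [255,0,0,0,0,0,0]
  ],
  "force": 35
}}

```text
t: 4.1
tcp_pos: [0.4642, 0.1739, 0.0275]
tool_rot: [-0.096, 0.995, 0.0, 0.0]
force: [-0.5, 3.5, 4.8]
finger_gap: 0.156
```

```bash
python3 - <<'E'
from h import *
from scipy.spatial.transform import Rotation as R
s=manip.sense();Rt=R.from_quat(s['tool_rot']).as_matrix();print(s['t'],s['tcp_pos'],s['force'],s['ft_torque'],s['finger_gap'],Rt.round(4))
d=np.r_[.6112-.5825,.0584-.199,0];print(Rt.T@d*100)
E
python3 shot.py w3
```

```text
4.1 [0.46419205 0.17392571 0.02754946] [-0.50414036  3.54663631  4.81011726] [0.60888236 0.11025714 0.3256392 ] 0.15564313515294204 [[-9.817e-01 -1.906e-01  6.000e-04]
 [-1.906e-01  9.817e-01  2.000e-04]
 [-6.000e-04  1.000e-04 -1.000e+00]]
[-1.37163693e-01 -1.43492747e+01 -1.43124125e-03]
4.1 [0.46419205 0.17392571 0.02754946] 0.15564313515294204
```

View pics/w3.png

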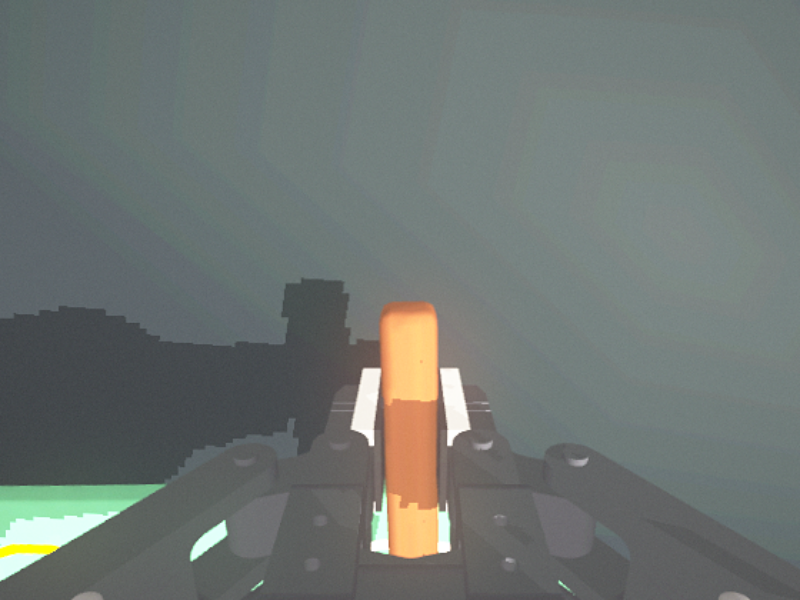

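The handle is between the pads (383–437 px, gap 13 mm), but there is 4.8 N vertical load. I'll ease that off before sliding.

Request:
{"fn": "drive_tool", "kwargs": {
  "increments": [
    [255,0,0,-0.05,0,0,0],
    [255,0,0,-0.05,0,0,0],
    [255,0,0,-0.05,0,0,0]
  ]
}}

```text
t: 4.45
tcp_pos: [0.4643, 0.1738, 0.0278]
tool_rot: [-0.095, 0.995, 0.0, 0.0]
force: [0.4, 4.0, 4.3]
finger_gap: 0.154
```

Request:
{"fn": "drive_tool", "kwargs": {
  "increments": [
    [255,0,0,-0.08,0,0,0],
    [255,0,0,-0.08,0,0,0],
    [255,0,0,-0.08,0,0,0]
  ]
}}

```text
t: 4.75
tcp_pos: [0.4642, 0.1734, 0.0283]
tool_rot: [-0.096, 0.995, -0.0, -0.0]
force: [1.5, 2.1, -1.1]
finger_gap: 0.157
```

Run:
```python
from h import *
s=manip.sense();print(s['force'],s['ft_torque'])
im=[cv2.resize(manip.snapshot('side')[160:250,200:340],(560,360),interpolation=2)]
cv2.imwrite('pics/s1.png',im[0][:,:,::-1])
```

```text
[ 1.52657226  2.09450377 -1.13088459] [ 0.43259775 -0.18947742  0.32251934]
```

View pics/s1.png

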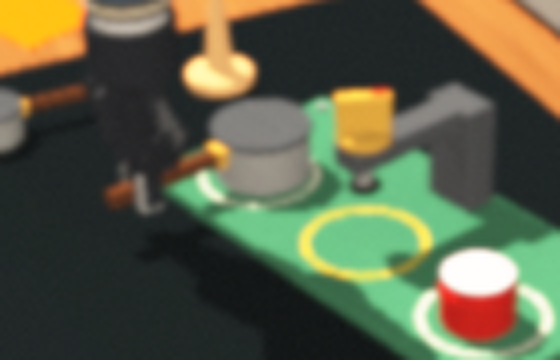

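The side view shows the pan flat on its ring (crop (262,150)) with the handle gripped and the vertical force near zero. Now I'll slide it.

Request:
{"fn": "drive_tool", "kwargs": {
  "increments": [
    [255,0,-0.5,0,0,0,0],
    [255,0,-1.3,0,0,0,0],
    [255,0,-2.2,0,0,0,0],
    [255,0,-3.1,0,0,0,0],
    [255,0,-4,0,0,0,0],
    [255,0,-4.9,0,0,0,0],
    [255,0,-5.8,0,0,0,0],
    [255,0,-6.7,0,0,0,0],
    [255,0,-7.6,0,0,0,0],
    [255,0,-8.5,0,0,0,0],
    [255,-0.1,-9.4,0,0,0,0],
    [255,-0.1,-10.3,0,0,0,0],
    [255,-0.1,-11.2,0,0,0,0],
    [255,-0.1,-12,0,0,0,0],
    [255,-0.1,-12.8,0,0,0,0],
    [255,-0.1,-13.6,0,0,0,0],
    [255,-0.1,-14.2,0,0,0,0],
    [255,-0.1,-14.3,0,0,0,0],
    [255,-0.1,-14.3,0,0,0,0]
  ]
}}

```text
t: 6.7
tcp_pos: [0.4925, 0.0331, 0.0286]
tool_rot: [-0.095, 0.995, -0.0, 0.0]
force: [-0.5, 0.9, -1.6]
finger_gap: 0.154
```

Run:
```python
from h import *
s=manip.sense();print(s['tcp_pos'],s['force'],s['ft_torque'])
out=[]
for n,(y,x) in (('scene',(150,240)),('side',(160,200))):
    im=manip.snapshot(n);out.append(cv2.resize(im[y:y+105,x:x+140],(400,300),interpolation=2))
cv2.imwrite('pics/s2.png',np.hstack(out)[:,:,::-1])
```

```text
[0.49251089 0.03309284 0.02862298] [-0.45657251  0.93767797 -1.61732798] [0.14450957 0.06609491 0.2148259 ]
```

View pics/s2.png

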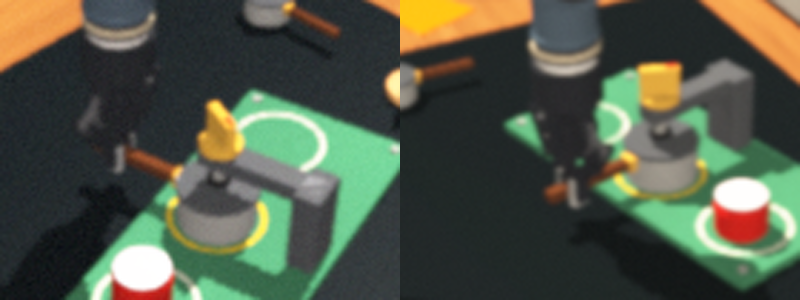

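The pan sits inside the yellow ring in both views. Release, rise and check from above.

Request:
{"fn": "drive_tool", "kwargs": {
  "increments": [
    [0,0,0,0,0,0,0],
    [0,0,0,0,0,0,0],
    [0,0,0,0,0,0,0],
    [0,0,0,0,0,0,0],
    [0,0,0,0,0,0,0],
    [0,0,0,-3,0,0,0],
    [0,0,0,-8,0,0,0],
    [0,0,0,-13,0,0,0],
    [0,0,0,-18,0,0,0],
    [0,0,0,-23,0,0,0],
    [0,0,0,-28,0,0,0],
    [0,0,0,-28,0,0,0],
    [0,0,0,-28,0,0,0]
  ]
}}

```text
t: 8.1
tcp_pos: [0.4924, 0.0334, 0.3098]
tool_rot: [-0.095, 0.995, -0.0, 0.002]
force: [-0.2, 0.5, -0.9]
finger_gap: 0.997
```

```bash
python3 shot.py w4
python3 - <<'E'
from h import *
import pickle
c,s,im=pickle.load(open('pics/w4.pkl','rb'))
g=cv2.Canny(im,60,150);ys,xs=np.nonzero(g)
P=np.array([onz(c,(x,y),.06)[:2] for x,y in zip(xs,ys)]);w=np.array([.6112,.0584]);r=.044
for tol in(.006,.004,.003,.002,.002):
    Q=P[abs(np.linalg.norm(P-w,axis=1)-r)<tol];A=np.c_[2*Q,np.ones(len(Q))];x=np.linalg.lstsq(A,(Q**2).sum(1),rcond=None)[0];w=x[:2];r=np.sqrt(x[2]+w@w)
print('lid',w,r,len(Q),s['q'],s['tool_rot'],manip.sense()['force'])
E
```

```text
8.1 [0.49244804 0.03344893 0.30982209] 0.9968623227319525
lid [0.61050101 0.05760988] 0.04358288382043498 255 [-1.59012159e-01  2.54056339e-01  1.65254949e+00  9.27712616e-06
  1.23183777e+00 -1.92104433e+00] [-9.54706379e-02  9.95431001e-01 -3.92368457e-04  1.52486448e-03] [-0.13566565  0.97116935  0.53701065]
```

View pics/w4.png

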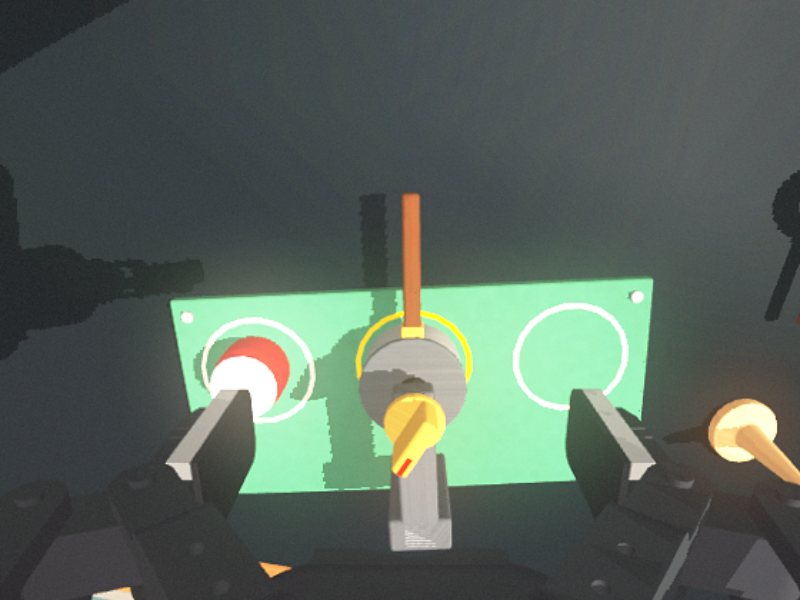

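The lid centre is at (0.6105,0.0576), within 1 mm of the ring. The tin and cone are unmoved. Next, the thumbscrew.

Request:
{"fn": "drive_tool", "kwargs": {
  "increments": [
    [0,-12.2,0.2,8,0,0,0.495],
    [0,-12.2,0.2,8,0,0,0.495],
    [0,-12.2,0.2,8,0,0,0.495],
    [0,-12.2,0.2,8,0,0,0.495],
    [0,-12.2,0.2,8,0,0,0.495],
    [0,-12.2,0.2,12,0,0,0.495],
    [0,-12.2,0.2,15,0,0,0.495],
    [0,-12.2,0.2,17.5,0,0,0.495],
    [0,-12.2,0.2,19,0,0,0.495],
    [0,-12.2,0.2,19,0,0,0.495],
    [0,-12.2,0.2,19,0,0,0.495]
  ]
}}

```text
t: 9.25
tcp_pos: [0.611, 0.0585, 0.1187]
tool_rot: [0.151, 0.989, -0.0, -0.0]
force: [-0.7, 0.6, 0.4]
finger_gap: 0.999
```

```bash
python3 shot.py w5; python3 -c "
from h import *
s=manip.sense();print(s['q'],s['tool_rot'],s['force'],s['ft_torque'])"
```

```text
9.25 [0.61096762 0.05850506 0.11871608] 0.9991533968287244
[-8.63629024e-02  6.53296936e-01  1.55538964e+00 -1.30143640e-05
  9.31840307e-01 -1.35365254e+00] [1.51167702e-01 9.88507988e-01 2.96066049e-05 5.32090382e-04] [0.31398786 0.23614756 0.24848598] [-0.0192956   0.00790903 -0.06018155]
```

View pics/w5.png

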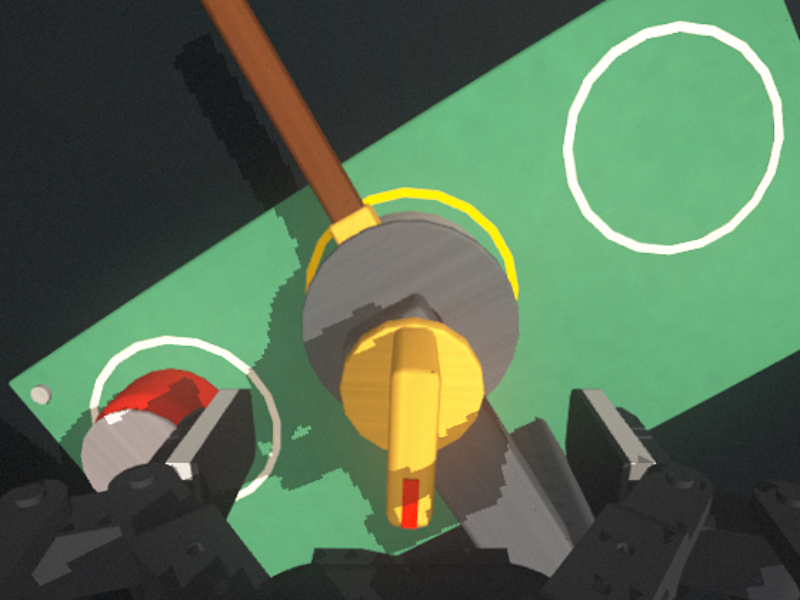

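The wing (column 413) is centred between the pads (mid 410) and parallel to them. Close, raising 1 mm.

Request:
{"fn": "drive_tool", "kwargs": {
  "increments": [
    [255,0,0,-0.15,0,0,0],
    [255,0,0,-0.15,0,0,0],
    [255,0,0,-0.15,0,0,0],
    [255,0,0,-0.15,0,0,0],
    [255,0,0,-0.15,0,0,0],
    [255,0,0,-0.15,0,0,0],
    [255,0,0,-0.15,0,0,0],
    [255,0,0,-0.15,0,0,0]
  ],
  "force": 40
}}

```text
t: 10.1
tcp_pos: [0.6118, 0.0587, 0.1204]
tool_rot: [0.151, 0.988, 0.0, 0.0]
force: [-0.9, 0.3, 2.6]
finger_gap: 0.13
```

```bash
cat > st.py <<'E'
from h import *
from scipy.spatial.transform import Rotation as R
s=manip.sense();Rt=R.from_quat(s['tool_rot']).as_matrix();y=np.arctan2(Rt[1,0],Rt[0,0])
# screw angle if the tool x axis points to the stripe's opposite end (yaw = stripe + pi)
print(s['t'],s['tcp_pos'].round(4),'F',np.round(s['force'],1),'M',np.round(s['ft_torque'],2),s['finger_gap'],'j6',round(s['q'][5],3),'screw',(.239-(y-np.pi)+.5)%(2*np.pi)-.5)
E
python3 st.py
```

```text
10.1 [0.6118 0.0587 0.1204] F [-0.9  0.3  2.6] M [0.15 0.09 0.08] 0.1299148953412669 j6 -1.353 screw 0.5426677316639719
```

Request:
{"fn": "drive_tool", "kwargs": {
  "increments": [
    [255,0,0,0,0,0,0.12],
    [255,0,0,0,0,0,0.24],
    [255,0,0,0,0,0,0.36],
    [255,0,0,0,0,0,0.48],
    [255,0,0,0,0,0,0.6],
    [255,0,0,0,0,0,0.72],
    [255,0,0,0,0,0,0.84],
    [255,0,0,0,0,0,0.96],
    [255,0,0,0,0,0,1.08],
    [255,0,0,0,0,0,1.2],
    [255,0,0,0,0,0,1.32],
    [255,0,0,0,0,0,1.44],
    [255,0,0,0,0,0,1.56],
    [255,0,0,0,0,0,1.68],
    [255,0,0,0,0,0,1.8],
    [255,0,0,0,0,0,1.92],
    [255,0,0,0,0,0,2.04],
    [255,0,0,0,0,0,2.16],
    [255,0,0,0,0,0,2.28],
    [255,0,0,0,0,0,2.4]
  ]
}}

```text
t: 12.1
tcp_pos: [0.6105, 0.0586, 0.1204]
tool_rot: [0.977, 0.215, -0.001, -0.0]
force: [-3.0, -0.1, 5.1]
finger_gap: 0.134
```

```bash
python3 st.py
```

```text
12.1 [0.6105 0.0586 0.1204] F [-3.  -0.1  5.1] M [0.06 0.45 0.09] 0.1339538902353679 j6 1.051 screw 2.9471911060641878
```

Request:
{"fn": "drive_tool", "kwargs": {
  "increments": [
    [255,0,0,0,0,0,0.04],
    [255,0,0,0,0,0,0.08],
    [255,0,0,0,0,0,0.12],
    [255,0,0,0,0,0,0.16],
    [255,0,0,0,0,0,0.2],
    [255,0,0,0,0,0,0.2]
  ]
}}

```text
t: 12.7
tcp_pos: [0.6104, 0.0588, 0.1204]
tool_rot: [0.993, 0.118, -0.001, -0.0]
force: [-3.4, 0.1, 4.5]
finger_gap: 0.133
```

```bash
python3 st.py
```

```text
12.7 [0.6104 0.0588 0.1204] F [-3.4  0.1  4.5] M [ 0.09  0.38 -0.07] 0.1334989848500694 j6 1.248 screw 3.1434989448232593
```

Now at about 3.14; the stop is expected near 3.2. I'll go on in small steps, watching Mz.

Request:
{"fn": "drive_tool", "kwargs": {
  "increments": [
    [255,0,0,0,0,0,0.02],
    [255,0,0,0,0,0,0.04],
    [255,0,0,0,0,0,0.06],
    [255,0,0,0,0,0,0.06]
  ]
}}

```text
t: 13.1
tcp_pos: [0.6104, 0.0588, 0.1204]
tool_rot: [0.996, 0.089, -0.001, -0.0]
force: [-2.8, 0.5, 5.1]
finger_gap: 0.133
```

```bash
python3 st.py
```

```text
13.1 [0.6104 0.0588 0.1204] F [-2.8  0.5  5.1] M [0.12 0.37 0.21] 0.13326605928455368 j6 1.306 screw 3.2019738583823356
```

Request:
{"fn": "drive_tool", "kwargs": {
  "increments": [
    [255,0,0,0,0,0,0.02],
    [255,0,0,0,0,0,0.04],
    [255,0,0,0,0,0,0.04]
  ]
}}

```text
t: 13.4
tcp_pos: [0.6104, 0.0588, 0.1204]
tool_rot: [0.997, 0.072, -0.001, 0.001]
force: [-2.6, 0.9, 4.9]
finger_gap: 0.136
```

```bash
python3 st.py
```

```text
13.4 [0.6104 0.0588 0.1204] F [-2.6  0.9  4.9] M [0.23 0.4  1.24] 0.13624586994987645 j6 1.343 screw 3.2370425150719746
```

Mz jumped to 1.24 N m at 3.237 (contact near 3.20), so the screw is seated. Back off to 1.63.

Request:
{"fn": "drive_tool", "kwargs": {
  "increments": [
    [255,0,0,0,0,0,-0.1],
    [255,0,0,0,0,0,-0.2],
    [255,0,0,0,0,0,-0.3],
    [255,0,0,0,0,0,-0.4],
    [255,0,0,0,0,0,-0.5],
    [255,0,0,0,0,0,-0.6],
    [255,0,0,0,0,0,-0.7],
    [255,0,0,0,0,0,-0.8],
    [255,0,0,0,0,0,-0.9],
    [255,0,0,0,0,0,-1.0],
    [255,0,0,0,0,0,-1.1],
    [255,0,0,0,0,0,-1.2],
    [255,0,0,0,0,0,-1.3],
    [255,0,0,0,0,0,-1.4],
    [255,0,0,0,0,0,-1.5],
    [255,0,0,0,0,0,-1.58],
    [255,0,0,0,0,0,-1.61],
    [255,0,0,0,0,0,-1.61],
    [255,0,0,0,0,0,-1.61]
  ]
}}

```text
t: 15.3
tcp_pos: [0.6113, 0.0582, 0.1204]
tool_rot: [0.642, 0.767, -0.001, -0.0]
force: [-3.1, -1.0, 5.4]
finger_gap: 0.135
```

```bash
python3 st.py; python3 shot.py w6
python3 - <<'E'
from h import *
out=[cv2.resize(cv2.imread('pics/w6.png'),(800,600))[150:600,100:700]]
o2=[]
for n,(y,x) in (('scene',(150,240)),('side',(160,200))):
    im=manip.snapshot(n);o2.append(cv2.resize(im[y:y+105,x:x+140],(300,225),interpolation=2)[:,:,::-1])
a=cv2.resize(out[0],(500,375));b=np.vstack(o2)[:450];c=np.zeros((450,800,3),np.uint8);c[:375,:500]=a;c[:,500:]=b;cv2.imwrite('pics/f.png',c)
E
```

```text
15.3 [0.6113 0.0582 0.1204] F [-3.1 -1.   5.4] M [-0.24  0.42  0.04] 0.13471849116830611 j6 -0.263 screw 1.6330185634446317
15.3 [0.61125273 0.0582317  0.12036237] 0.13471849116830611
```

View pics/f.png

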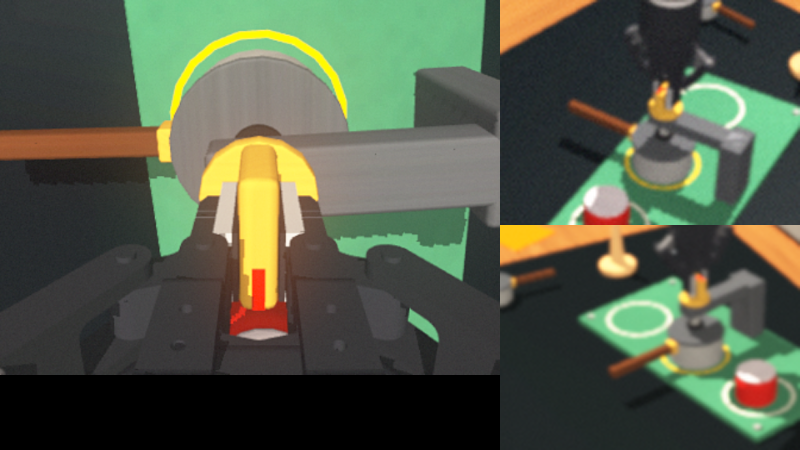

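The final picture shows the wing gripped and parallel to the pads with the stripe pointing to -y. The pan is inside the yellow ring and the tin is on its own ring. Handing in.

```bash
python3 -c "
from station import manip
print(manip.sign_off())"
```

```text
the job is handed in; nothing more can be done
None
```

The job is done and handed in at about 15.4 s; the sign-off reports no verdict.

- **Pan:** I slid it by its handle from the left white ring onto the yellow ring. From above, the lid centre measured (0.6105, 0.0576) against the ring centre (0.6112, 0.0584), so it is off by about 1 mm.
- **Grip on the handle:** closing on it put about 5 N of vertical load on the tool. I raised the tool by just over 1 mm (commanded) to take that off before sliding, and the side view then showed the pan flat.
- **Thumbscrew:** I turned it clockwise from about 0.54 rad. The torque jumped to 1.24 N m with the tool at 3.24 rad, with contact at about 3.20 rad, matching the stated stop at 3.2. I then backed it off to about 1.63 rad and kept the grip at 40 N.
- **Last checks:** the final picture shows the wing square between the pads, the pan inside the yellow ring and the tin on its own white ring. The cone showed no visible change. The dish was not in the later close-up views, but the arm never went near it.
- **Disagreements:** no check failed. Some heights measured from the images came out 4–12 mm below the stated ones: wing top 146 against 150 mm, lid 53 against 60 mm, handle top 40–46 against 52 mm. I used the stated heights for the grasps.

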